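# String the spacer rings on the hanging bar and hang it on the stand

## Task

Take the hanging bar off its stand by the flat handle and thread it through all three spacer rings standing in the angle-iron cradle. Slide it home, feeling for the bar's collar to press the rings gently but firmly against the cradle's end plate, never harder than 20 N; then lift the three rings out together on the bar and set the loaded bar back gently in both V-heads of the stand, handle at the same end as before. Leave everything else where it is.

Things in the scene. Friction and masses are not known exactly. Their poses are not given: they have to be found in the camera images.
- bar_grip (a point): centre of the hanging bar's dark flat handle (80 long, 14 wide, 26 high, mm), where to grip it, across its width. x points along the bar to its tip, z up. The bar's round axis runs along x, 3 mm above this point. Bar about 0.4 kg, with the rings 0.8 kg and then heavy towards the tip: grip with 80 N or more or it droops. It starts lying in both V-heads of the stand
- bar_tip (a point): centre of the end face of the bar's free end, on its axis, 180 mm from the handle's centre; axes as bar_grip. The rod is round steel, 15 mm in diameter, end chamfered 2 mm. A dark stop collar, 30 mm in diameter and 12 long, is clamped on the rod: its face towards the tip is 80 to 110 mm back from the tip, another place every time and not measured
- bar_stub (a point): middle of the round stub, 15 mm in diameter, behind the handle: 62.5 mm behind the handle's centre, on the bar's axis; the stub runs from 40 to 85 mm behind it. Axes as bar_grip
- ring_1: one of three alike steel spacer rings, 46 mm outside, 18 mm bore (1.5 mm free all round the rod), 12 mm thick, about 0.13 kg. Origin at the bore's centre, halfway through; x is the bore's axis. They start standing on edge in the cradle one behind the other with small gaps, and slide along it easily
- ring_2: second spacer ring, the same as ring_1. Dragging all three along the cradle takes 3 to 5 N, and more if the bar bears down on them
- ring_3: third spacer ring, the same as ring_1
- cradle: fixed cradle: a 90 degree V of angle iron, 70 mm long (x -34 to +36), on a base plate 115 x 100. Origin on the table under its middle; x runs along the V from the open end, where the bar goes in, to the end plate. The rings' bores lie over this x axis, 85 mm above the table; the V's edges reach 81 mm up, 28 mm to either side
- end_plate (a point): on the cradle's rigid end plate (6 mm thick), centre of its face towards the rings, at bore height (85 mm up), 36 mm from the cradle's origin; axes as the cradle. A U-cut 28 mm wide, open at the top, lets the bar through; the plate's top is 110 mm up. Pushed home, the three rings fill the 36 mm before this face
- stand: fixed bench stand, origin on the table under its middle; x points the way the bar's tip points. V-heads on blue posts at x -111 and +111 mm, each 20 long and 55 wide, edges 133 mm up; 130 mm feet across under them. The bar lies over this x axis, its axis 120 mm up, bar_grip at x -49 (give or take 5)
- flange: bystander: yellow plated pipe flange lying flat, 115 mm in diameter, 38 mm high; origin under its centre
- elbow: bystander: black pipe elbow lying flat, about 42 mm thick and 90 mm across; origin under its middle
- hammer: bystander: hammer lying on the table; origin under its middle, x along it
- tape: bystander: roll of green tape, 104 mm in diameter, 48 mm high; origin under its centre
There are look-alikes about, which are no part of the job. What is shaped like the ring_1 but green is not meant. Leave any turquoise look-alike of the ring_3 alone.

How it is judged (in metres and radians):
On the way, in this order (a step that is already met when the one before it is completed fails the run):
1. the bar's rod runs through all three rings, which stand in the cradle, and it presses them together against the end plate with more than 4 N (x of ring_1 in the frame of bar_tip between -0.115 and -0.04 m and y of ring_1 in the frame of bar_tip between -0.004 and 0.004 m and z of ring_1 in the frame of bar_tip between -0.004 and 0.004 m and x of ring_2 in the frame of bar_tip between -0.115 and -0.04 m and y of ring_2 in the frame of bar_tip between -0.004 and 0.004 m and z of ring_2 in the frame of bar_tip between -0.004 and 0.004 m and x of ring_3 in the frame of bar_tip between -0.115 and -0.04 m and y of ring_3 in the frame of bar_tip between -0.004 and 0.004 m and z of ring_3 in the frame of bar_tip between -0.004 and 0.004 m and z of ring_1 in the frame of cradle between 0.08 and 0.09 m and x of ring_1 in the frame of cradle between 0.0035 and 0.034 m and z of ring_2 in the frame of cradle between 0.08 and 0.09 m and x of ring_2 in the frame of cradle between 0.0035 and 0.034 m and z of ring_3 in the frame of cradle between 0.08 and 0.09 m and x of ring_3 in the frame of cradle between 0.0035 and 0.034 m and (contact force between bar and ring_1 above 4 N or contact force between bar and ring_2 above 4 N or contact force between bar and ring_3 above 4 N)), for 0.1 s.
2. all three rings are lifted clear of the cradle together on the bar (x of ring_1 in the frame of bar_tip between -0.115 and -0.006 m and y of ring_1 in the frame of bar_tip between -0.004 and 0.004 m and z of ring_1 in the frame of bar_tip between -0.004 and 0.004 m and x of ring_2 in the frame of bar_tip between -0.115 and -0.006 m and y of ring_2 in the frame of bar_tip between -0.004 and 0.004 m and z of ring_2 in the frame of bar_tip between -0.004 and 0.004 m and x of ring_3 in the frame of bar_tip between -0.115 and -0.006 m and y of ring_3 in the frame of bar_tip between -0.004 and 0.004 m and z of ring_3 in the frame of bar_tip between -0.004 and 0.004 m and height (world z) of each of ring_1, ring_2, ring_3 above 0.115 m), for 0.1 s.
At the end, for the whole second after the job is handed in: the bar lies at rest in both V-heads, handle at the same end as before, within 18 mm along the stand of its middle place, 6 mm across and 5 mm in height, with all three rings hanging on its rod between the collar and the far V-head, released and at rest (x of bar_grip in the frame of stand between -0.067 and -0.031 m and y of bar_grip in the frame of stand between -0.006 and 0.006 m and y of bar_tip in the frame of stand between -0.006 and 0.006 m and z of bar_grip in the frame of stand between 0.109 and 0.124 m and z of bar_tip in the frame of stand between 0.115 and 0.125 m and x of ring_1 in the frame of bar_tip between -0.115 and -0.02 m and y of ring_1 in the frame of bar_tip between -0.004 and 0.004 m and z of ring_1 in the frame of bar_tip between -0.004 and 0.004 m and x of ring_2 in the frame of bar_tip between -0.115 and -0.02 m and y of ring_2 in the frame of bar_tip between -0.004 and 0.004 m and z of ring_2 in the frame of bar_tip between -0.004 and 0.004 m and x of ring_3 in the frame of bar_tip between -0.115 and -0.02 m and y of ring_3 in the frame of bar_tip between -0.004 and 0.004 m and z of ring_3 in the frame of bar_tip between -0.004 and 0.004 m and linear speed of bar below 0.02 m/s and linear speed of each of ring_1, ring_2, ring_3 below 0.03 m/s); the robot touches nothing.
It fails at once if the bar or the cradle presses on a ring with more than 20 N (contact force between any of ring_1, ring_2, ring_3 and bar above 20 N or contact force between any of ring_1, ring_2, ring_3 and cradle above 20 N).
It fails at once if the loaded bar strikes or presses the stand with more than 30 N (contact force between bar and stand above 30 N and height (world z) of each of ring_1, ring_2, ring_3 above 0.1 m).
It fails at once if a bystander is moved by more than 15 mm (distance of any of flange, elbow, hammer, tape from where it was at the start of the episode above 0.015 m).
It also fails if it takes over 72 s, if anything falls off the work surface, if the arm or the gripper's body presses on something with over 40 N, if the wrist force passes 120 N, or if a joint passes its speed limit or range.

## Robot

A 7-joint arm with a two-finger parallel gripper is mounted at the origin on the work surface. World frame = base frame: x ahead of the robot, y to its left, z up, the work surface at z = 0. Lengths are in m, angles in degrees, forces in N, time in s.
With the tool pointing down it reaches from about 0.425 to 0.875 m from the base axis. Payload 4.7 kg.
Tool frame: the origin (TCP) lies at the very end of the fingers, on their centre line; the grasp point (between the pads) lies 19 mm behind it; z points along the fingers, y is the line along which they close (so a half turn about z gives the same grasp; the last joint's range is limited). The gripper opens to 87 mm and grips with 3 to 60 N. Pads are 19 mm wide; open, the fingers measure 117 mm over their backs; the gripper's body (75 mm by 190 mm) begins 51 mm behind the grasp point.
Start: joints at [-65.884, 18.392, -4.016, 83.108, 1.295, 78.541, -3.26], TCP at [0.257, 0.597, 0.223] pointing down, gripper open.
Joint ranges: [-163.93, 163.93], [-17.29, 119.83], [-79.2, 71.16], [3.27, 140.29], [-89.18, 269.18], [5.43, 117.66], [-154.24, 154.24]. Speed limits (degrees/s): [147.25, 147.25, 180, 180, 180, 180, 180].

## Interface

Orientations are given as [roll, pitch, yaw] about the fixed x, y, z axes, in that order (R = Rz(yaw) Ry(pitch) Rx(roll)).
In Python, from cell import telemetry, cams, env gives the robot as it stands.
- The arm moves only by the tool arm_command, never from a script. Its argument "series" is text: rows parted by semicolons, each of 5 numbers parted by spaces: the shift along the tool's x, y, z in mm, then the turn about the tool's z in rad, then the closure in counts, from 0 (fully open) to 255 (shut). A call has 1 to 20 rows; each row shifts and turns the commanded pose from where the row before left it, along the tool's axes as they then stand; what a row does not reach is not made up. A row lasts 1/12 s, in which the tool goes at most 41.7 mm and 7.16 degrees, less where a joint would pass 70% of its speed; a pose out of reach is approached as far as the arm can. A call is refused whole if a number of a shift passes 41.7 or a number of a turn 0.125, either way. A call with a gripper value outside its range is refused whole. The fingers move at their own pace and stop on an object; "squeeze" is the grip in N (left out, the last holds). Time passes only in rows, so rows that do not move let the fingers close. It gives the time, the measured TCP pose, the force, the opening and the grip force at its end, in the units of the state.
- telemetry.get_obs(): the state, without advancing time (a new reading comes with each control period).
- cams.read_camera(name): name is "scene" or "side" or "wrist"; returns the picture (480x640x3 uint8, blue, green, red); there is no depth.
- cams.calibration(name): a dict with "K" (3x3 intrinsics, pixels), "origin" and "rotation" of the camera in the world; the wrist camera has in their place "hand_eye" (4x4, takes a point from camera to tool coordinates, whose origin is the TCP and whose axes are the flange's). Camera axes: x right, y down, z forward; pixel columns grow to the right and rows downward; lengths in m; the calibration is good to about 2 mm. A picture is of the moment at which its call begins: read the wrist's pose just before it. calibration takes no time and is no camera call.
- env.sign_off(): hands the job in; it is judged then, once.
The state is a dict: "time_s": time; "qpos": joint angles; "joint_velocities": joint speeds; "effort": joint torques, N m; "tool_pos": TCP position; "tool_rot": TCP orientation; "force": force on the tool from outside, world axes, zero at the start; "wrist_torque": the same for the moment, N m; "grip_width": finger opening in m; "grasp_force": force on a finger pad.
Only numpy, scipy, OpenCV 4.12 (cv2) and the standard library are available. Lean on these libraries where they do the work, as an engineer would, in place of code of your own. Each camera call takes 0.05 s, during which the arm holds its last target. There are 200 camera calls.

## Working session

There is one attempt and no reset: what is moved stays moved. The work goes in short steps, Python scripts to look and compute and a tool call to move; the robot and the scene stay as the last step left them, time stands still between calls to the robot, and variables do not carry over. Pictures are saved under pics/ and viewed, at most 10 in all, crops included, and the job is handed in when it is done.

Besides the shell and the picture viewer there is one more tool, called after "Call:" as name(argument=value, ...), one argument or row to a line, values as JSON. arm_command: Moves the arm, as the interface text tells. Its arguments: {"type":"object","properties":{"series":{"type":"string"},"squeeze":{"type":"number"}},"required":["series"]}

```bash
ls; mkdir -p pics; python3 - <<'E'
from cell import telemetry, cams, env
import cv2,numpy as np
o=telemetry.get_obs(); print(o)
for n in ("scene","side","wrist"):
    c=cams.calibration(n); print(n,{k:np.round(v,4).tolist() if not isinstance(v,str) else v for k,v in c.items()})
    cv2.imwrite(f"pics/{n}0.png",cams.read_camera(n))
E
```

```text
pics
{'time_s': 0.0, 'qpos': array([-65.8827467 ,  18.43750782,  -4.01368265,  83.17424165,
         1.29441796,  78.54105877,  -3.2588772 ]), 'joint_velocities': array([ 0.02952708,  0.01706077,  0.03198724, -0.03249005, -0.03138836,
       -0.03876398,  0.032888  ]), 'effort': array([-4.12465515e-04, -4.91285741e+01, -4.03520074e-01, -3.12522054e+01,
       -6.37146877e-02,  4.38310322e-02,  1.78518139e-04]), 'tool_pos': array([0.25704685, 0.59641627, 0.22148464]), 'tool_rot': array([-1.79892394e+02,  5.77937661e-03,  1.56691739e+02]), 'force': array([-0.63794873,  0.66595739,  0.69665507]), 'wrist_torque': array([-0.02458852, -0.02428311, -0.06294149]), 'grasp_force': 0.0, 'grip_width': 0.08713386370349935}
scene {'K': [[503.3192, 0.0, 323.584], [0.0, 503.3192, 239.7246], [0.0, 0.0, 1.0]], 'origin': [1.4187, 0.1729, 0.7469], 'rotation': [-127.4839, -0.4723, 103.7745]}
side {'K': [[559.8855, 0.0, 319.6099], [0.0, 559.8855, 250.4406], [0.0, 0.0, 1.0]], 'origin': [0.0486, -0.9506, 0.8515], 'rotation': [-124.358, -0.917, -30.2353]}
wrist {'K': [[335.02, 0.0, 319.1799], [0.0, 335.02, 236.0624], [0.0, 0.0, 1.0]], 'hand_eye': [[0.0002, -0.9566, -0.2915, 0.08], [1.0, 0.0002, -0.0, 0.0005], [0.0001, -0.2915, 0.9566, -0.1621], [0.0, 0.0, 0.0, 1.0]]}
```

View pics/scene0.png

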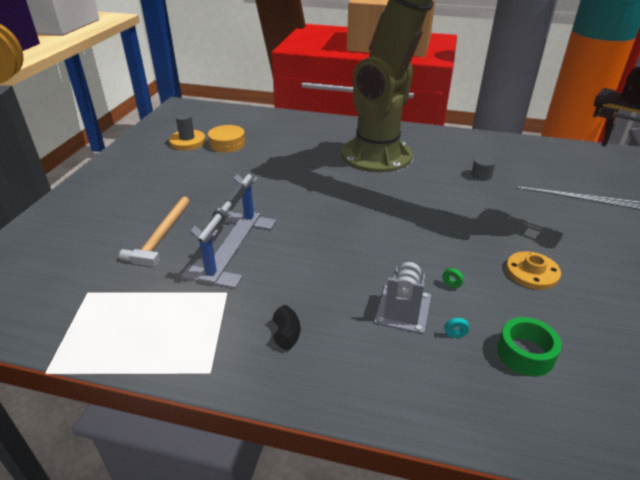

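View pics/side0.png

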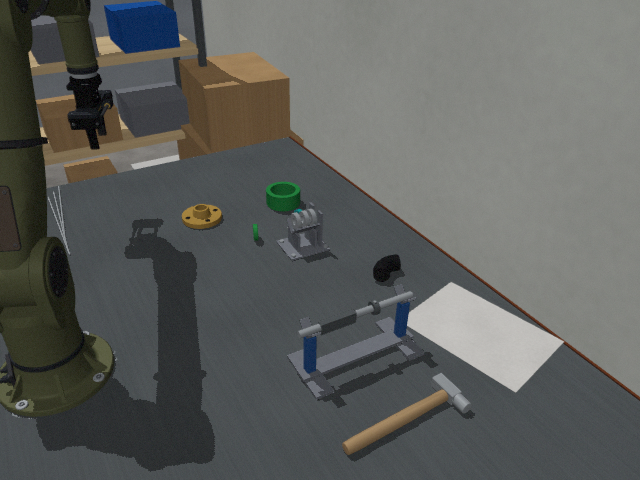

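```bash
cat > h.py <<'E'
import numpy as np, cv2
from scipy.spatial.transform import Rotation as R
from cell import telemetry, cams, env
def pose(name, obs=None):
    c=cams.calibration(name)
    if name!="wrist": return c["K"],np.array(c["origin"]),R.from_euler("xyz",c["rotation"],degrees=True).as_matrix()
    o=obs or telemetry.get_obs(); T=np.eye(4)
    T[:3,:3]=R.from_euler("xyz",o["tool_rot"],degrees=True).as_matrix(); T[:3,3]=o["tool_pos"]
    T=T@np.array(c["hand_eye"]); return c["K"],T[:3,3],T[:3,:3]
def ray(p,px):
    K,o,M=p; return o, M@np.linalg.solve(np.array(K),[px[0],px[1],1.])
def onz(p,px,z):
    o,d=ray(p,px); return o+d*(z-o[2])/d[2]
def two(p1,a,p2,b):
    o1,d1=ray(p1,a);o2,d2=ray(p2,b)
    s=np.linalg.lstsq(np.c_[d1,-d2],o2-o1,rcond=None)[0]
    x,y=o1+s[0]*d1,o2+s[1]*d2; return (x+y)/2,np.linalg.norm(x-y)
def proj(p,X):
    K,o,M=p; v=np.array(K)@(M.T@(np.array(X)-o)); return v[:2]/v[2]
E
python3 - <<'E'
from h import *
s=pose("scene");d=pose("side")
print("tip",two(s,(204,235),d,(412,297)),onz(s,(204,235),.12),onz(d,(412,297),.12))
print("stub",two(s,(251,179),d,(303,331)),onz(s,(251,179),.12),onz(d,(303,331),.12))
print("cradle baseplate",[onz(s,q,.005).round(3) for q in((377,323),(428,331),(431,293),(386,285))])
E
python3 - <<'E'
import cv2,numpy as np
a=cv2.imread('pics/scene0.png');b=cv2.imread('pics/side0.png')
A=cv2.resize(a[250:340,360:480],None,fx=5,fy=5,interpolation=cv2.INTER_CUBIC)[:, :400]
B=cv2.resize(b[195:265,270:340],None,fx=5.7,fy=6.43,interpolation=cv2.INTER_CUBIC)
cv2.imwrite('pics/crop1.png',np.hstack([A,B]))
E
```

```text
tip (array([ 0.67577476, -0.26478679,  0.11994884]), np.float64(0.015614144143780696)) [ 0.66930422 -0.25976637  0.12      ] [ 0.67916979 -0.27225069  0.12      ]
stub (array([ 0.43244674, -0.24728748,  0.11796313]), np.float64(0.005563994121538692)) [ 0.43234679 -0.24465036  0.12      ] [ 0.43235589 -0.2523097   0.12      ]
cradle baseplate [array([0.716, 0.117, 0.005]), array([0.713, 0.217, 0.005]), array([0.602, 0.215, 0.005]), array([0.601, 0.118, 0.005])]
```

View pics/crop1.png

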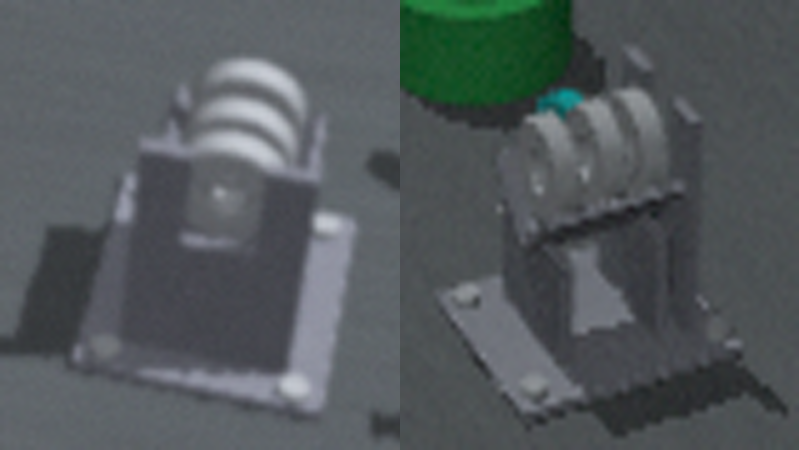

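Call:
arm_command(
  series="-36 -18 -6 0 0;-36 -18 -6 0 0;-36 -18 -6 0 0;-36 -18 -6 0 0;-36 -18 -6 0 0;-36 -18 -6 0 0;-36 -18 -6 0 0;-36 -18 -6 0 0;-36 -18 -6 0 0;-36 -18 -6 0 0;-36 -18 -6 0 0;-36 -18 -6 0 0;-36 -18 -6 0 0;-36 -18 -6 0 0;0 0 0 -0.1 0;0 0 0 -0.1 0;0 0 0 -0.1 0;0 0 0 -0.106 0;0 0 0 0 0;0 0 0 0 0",
)

```text
time_s: 1.82
tool_pos: [0.6203, 0.166, 0.3062]
tool_rot: [-180.0, -0.0, 179.8]
force: [0.8, 0.3, 0.4]
grip_width: 0.087
grasp_force: 0.0
```

```bash
python3 - <<'E'
from h import *
o=telemetry.get_obs(); im=cams.read_camera("wrist"); cv2.imwrite("pics/w1.png",im)
print(o["tool_pos"],o["tool_rot"],o["time_s"],o["qpos"])
import json; json.dump({k:list(map(float,o[k])) for k in("tool_pos","tool_rot")},open("w1.json","w"))
E
```

```text
[0.62026513 0.16604619 0.30623249] [-1.79995997e+02 -2.97211205e-02  1.79787771e+02] 1.8167 [-27.76396937  16.08302946  13.38975842  77.10288385  -3.68629835
  87.26498251  75.08538052]
```

View pics/w1.png

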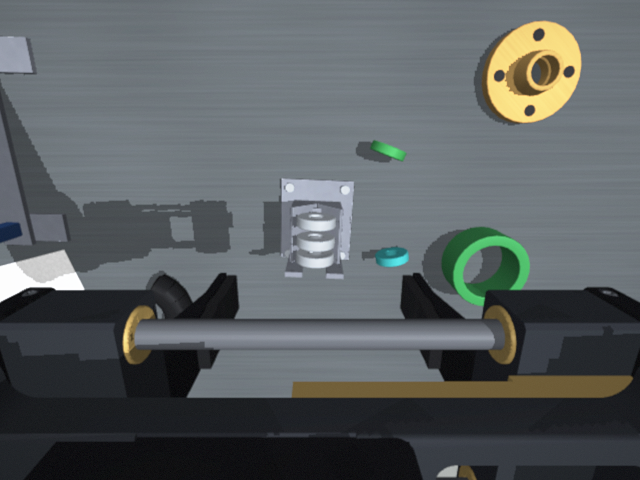

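Call:
arm_command(
  series="-22 0 36 0 0;-22 0 36 0 0;-21 0 37 0 0;0 0 37 0 0;0 0 0 0 0;0 0 0 0 0",
)

```text
time_s: 2.37
tool_pos: [0.6826, 0.166, 0.1599]
tool_rot: [-179.9, -0.3, 179.9]
force: [-0.3, 0.4, 1.2]
grip_width: 0.087
grasp_force: 0.0
```

```bash
python3 - <<'E'
from h import *
o=telemetry.get_obs(); im=cams.read_camera("wrist"); cv2.imwrite("pics/w2.png",im)
print(o["tool_pos"],o["tool_rot"],o["time_s"])
import json; json.dump({k:list(map(float,o[k])) for k in("tool_pos","tool_rot")},open("w2.json","w"))
cv2.imwrite("pics/w2c.png",cv2.resize(im[130:330,200:440],None,fx=3,fy=3,interpolation=cv2.INTER_CUBIC))
E
```

```text
[0.68262871 0.16596664 0.15994772] [-179.91084733   -0.31058437  179.88758289] 2.3667
```

View pics/w2c.png

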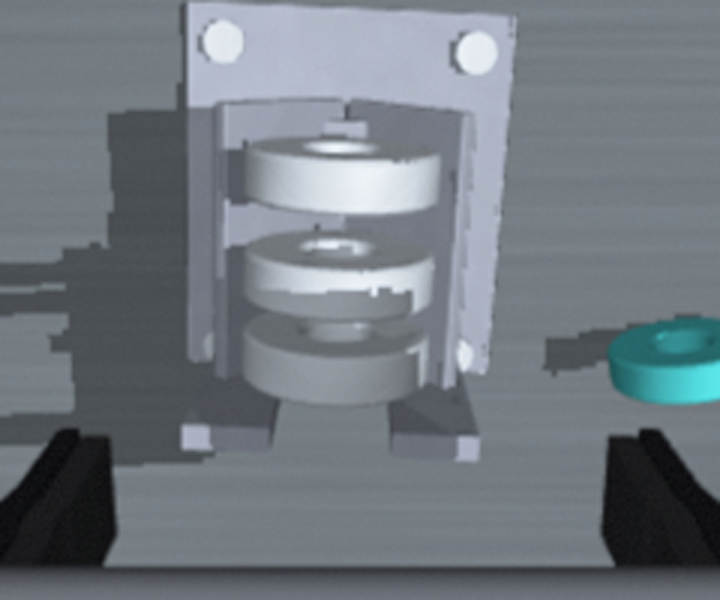

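```bash
python3 - <<'E'
from h import *
import json
o=json.load(open("w2.json")); p=pose("wrist",o)
im=cv2.imread("pics/w2.png")
f=lambda q,z: onz(p,(200+(q[0]+.5)/3-.5,130+(q[1]+.5)/3-.5),z)
def show(n,q,z): print(n,[f(a,z).round(4)[:2].tolist() for a in q])
show("baseplate",[(187,3),(515,15),(190,358),(488,374)],.006)
show("bolts",[(222,41),(476,52),(208,345),(463,355)],.009)
show("Vedge",[(220,103),(217,375),(470,113),(448,385)],.081)
show("plate top",[(182,425),(210,425),(480,437),(458,437),(182,449),(480,460),(272,447),(394,453)],.110)
show("rings L",[(243,175),(243,272),(243,360)],.087)
show("rings R",[(440,180),(433,275),(428,362)],.087)
E
```

```text
baseplate [[0.599, 0.1147], [0.6026, 0.2133], [0.7116, 0.11], [0.7174, 0.2092]]
bolts [[0.6099, 0.1251], [0.6133, 0.2016], [0.7061, 0.1166], [0.7097, 0.2004]]
Vedge [[0.6226, 0.1336], [0.6906, 0.1301], [0.625, 0.1926], [0.6934, 0.189]]
plate top [[0.6923, 0.126], [0.6923, 0.1324], [0.6953, 0.194], [0.6953, 0.1889], [0.6982, 0.1257], [0.701, 0.1942], [0.6977, 0.1463], [0.6992, 0.1743]]
rings L [[0.6387, 0.1392], [0.6621, 0.1383], [0.6845, 0.1376]]
rings R [[0.6399, 0.1854], [0.6629, 0.1842], [0.6851, 0.1834]]
```

Call:
arm_command(
  series="15 -35 -5 0 0;15 -35 -5 0 0;15 -35 -5 0 0;15 -35 -5 0 0;15 -35 -5 0 0;15 -35 -5 0 0;15 -35 -5 0 0;15 -35 -5 0 0;15 -35 -5 0 0;15 -35 -5 0 0;15 -35 -5 0 0;18 -36 -5 0 0;0 0 0 0.12 0;0 0 0 0.12 0;0 0 0 0.12 0;0 0 0 0.12 0;0 0 0 0.12 0;0 0 0 0.12 0;0 0 0 0.12 0;0 0 0 0.12 0",
)

```text
time_s: 4.08
tool_pos: [0.5026, -0.2553, 0.2268]
tool_rot: [179.7, 0.3, 124.6]
force: [-0.1, 0.4, -0.6]
grip_width: 0.0866
grasp_force: 0.0
```

Call:
arm_command(
  series="0 0 0 0.12 0;0 0 0 0.12 0;0 0 0 0.12 0;0 0 0 0.12 0;0 0 0 0.12 0;0 0 0 0.12 0;0 0 0 0.12 0;0 0 0 0.12 0;0 0 0 0.12 0;0 0 0 0.12 0;0 0 0 0.12 0;0 0 0 0.12 0;0 0 0 0.12 0;0 0 0 0.12 0;0 0 0 0.12 0;0 0 0 0.12 0;0 0 0 0.12 0;0 0 0 0.12 0;0 0 0 0.08 0;0 0 0 0 0",
)

```text
time_s: 5.75
tool_pos: [0.5025, -0.2552, 0.2262]
tool_rot: [-180.0, -0.4, -3.5]
force: [-0.2, 0.1, -0.3]
grip_width: 0.087
grasp_force: 0.0
```

```bash
python3 - <<'E'
from h import *
o=telemetry.get_obs(); im=cams.read_camera("wrist"); cv2.imwrite("pics/w3.png",im)
print(o["tool_pos"],o["tool_rot"],o["time_s"],o["qpos"])
import json; json.dump({k:list(map(float,o[k])) for k in("tool_pos","tool_rot")},open("w3.json","w"))
E
```

```text
[ 0.50249974 -0.25523528  0.22618581] [-179.98790137   -0.38835833   -3.51882375] 5.75 [-13.50333062   8.52104089  42.06070503  97.05249344  -6.04196742
  76.32418516 -63.87924981]
```

View pics/w3.png

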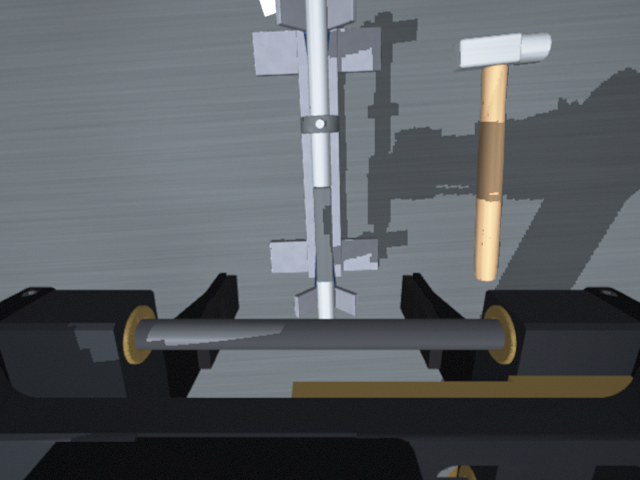

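```bash
python3 - <<'E'
from h import *
import json
o=json.load(open("w3.json")); p=pose("wrist",o); g=cv2.imread("pics/w3.png").max(2).astype(int)
for r in (50,70,90,105,145,160,175,285,290,300,308):
    row=g[r,300:345]; c=np.where(row>165)[0]+300
    print(r,c.min() if len(c) else None,c.max() if len(c) else None,len(c), list(row[::2]) if r in(160,290) else "")
print("col321",[(r,int(g[r,321])) for r in list(range(112,136))+list(range(182,192))],[(r,int(g[r,324])) for r in range(274,286)])
for n,q,z in(("handle front",(321,187.5),.130),("handle back",(324.5,280.5),.130),("collar near",(320,132),.13),("collar far",(320,116),.13)):
    print(n,onz(p,q,z).round(4))
E
```

```text
50 300 324 23 
70 300 344 37 
90 300 337 35 
105 300 337 36 
145 302 338 34 
160 302 338 34 [np.int64(134), np.int64(167), np.int64(204), np.int64(202), np.int64(202), np.int64(202), np.int64(191), np.int64(229), np.int64(242), np.int64(243), np.int64(241), np.int64(235), np.int64(219), np.int64(193), np.int64(151), np.int64(147), np.int64(198), np.int64(200), np.int64(200), np.int64(184), np.int64(85), np.int64(86), np.int64(85)]
175 304 338 31 
285 317 331 15 
290 317 339 19 [np.int64(135), np.int64(135), np.int64(120), np.int64(90), np.int64(77), np.int64(89), np.int64(116), np.int64(130), np.int64(139), np.int64(211), np.int64(231), np.int64(244), np.int64(243), np.int64(241), np.int64(232), np.int64(202), np.int64(153), np.int64(102), np.int64(179), np.int64(175), np.int64(158), np.int64(121), np.int64(85)]
300 318 344 23 
308 318 344 22 
col321 [(112, 234), (113, 235), (114, 225), (115, 175), (116, 139), (117, 135), (118, 122), (119, 155), (120, 227), (121, 243), (122, 243), (123, 242), (124, 242), (125, 243), (126, 243), (127, 228), (128, 168), (129, 136), (130, 131), (131, 135), (132, 169), (133, 224), (134, 237), (135, 237), (182, 240), (183, 241), (184, 241), (185, 243), (186, 223), (187, 142), (188, 118), (189, 135), (190, 140), (191, 141)] [(274, 138), (275, 139), (276, 137), (277, 138), (278, 138), (279, 137), (280, 139), (281, 166), (282, 225), (283, 244), (284, 243), (285, 243)]
handle front [ 0.5441 -0.2589  0.13  ]
handle back [ 0.466  -0.2571  0.13  ]
collar near [ 0.5851 -0.2606  0.13  ]
collar far [ 0.5962 -0.2612  0.13  ]
```

```bash
python3 - <<'E'
from h import *
import json
o=json.load(open("w3.json")); p=pose("wrist",o); g=cv2.imread("pics/w3.png").astype(int)
P=[]
for r in list(range(45,112,5))+list(range(138,184,5))+list(range(284,312,4)):
    row=g[r].max(1); c=np.where(row>212)[0]; c=c[(c>308)&(c<336)]
    m=(c.min()+c.max())/2; q=onz(p,(m,r),.122); P.append(q); print(r,c.min(),c.max(),q[:2].round(4))
P=np.array(P); k=np.polyfit(P[:,0],P[:,1],1); print(k,np.degrees(np.arctan(k[0])),np.polyval(k,.505))
E
```

```text
45 310 321 [ 0.6443 -0.261 ]
50 310 321 [ 0.6411 -0.2608]
55 310 321 [ 0.6379 -0.2605]
60 310 322 [ 0.6347 -0.2607]
65 310 322 [ 0.6314 -0.2605]
70 310 322 [ 0.6281 -0.2603]
75 310 322 [ 0.6248 -0.2601]
80 311 322 [ 0.6215 -0.2602]
85 311 322 [ 0.6181 -0.26  ]
90 311 323 [ 0.6147 -0.2602]
95 311 323 [ 0.6113 -0.2599]
100 311 323 [ 0.6079 -0.2597]
105 311 323 [ 0.6045 -0.2595]
110 311 323 [ 0.601  -0.2593]
138 312 324 [ 0.5809 -0.2588]
143 312 324 [ 0.5772 -0.2586]
148 313 324 [ 0.5735 -0.2587]
153 313 324 [ 0.5697 -0.2585]
158 313 324 [ 0.566  -0.2583]
163 313 324 [ 0.5622 -0.258 ]
168 313 324 [ 0.5583 -0.2578]
173 314 324 [ 0.5544 -0.2579]
178 314 324 [ 0.5506 -0.2577]
183 314 325 [ 0.5466 -0.2578]
284 318 329 [ 0.4592 -0.256 ]
288 318 329 [ 0.4554 -0.2558]
292 319 329 [ 0.4515 -0.256 ]
296 319 329 [ 0.4477 -0.2558]
300 319 329 [ 0.4438 -0.2555]
304 319 329 [ 0.4399 -0.2553]
308 319 330 [ 0.4359 -0.2555]
[-0.02579677 -0.2439808 ] -1.4777183197030817 -0.25700816855460695
```

Call:
arm_command(
  series="0 0 0 -0.035 0;10 1 30 0 0;10.6 1 30 0 0;0 0 30 0 0;0 0 28 0 0;0 0 10 0 0;0 0 0 0 0;0 0 0 0 0;0 0 0 0 0",
)

```text
time_s: 6.55
tool_pos: [0.5233, -0.2581, 0.0968]
tool_rot: [180.0, -0.2, -1.4]
force: [0.3, 0.7, 0.6]
grip_width: 0.0872
grasp_force: 0.0
```

Call:
arm_command(
  series="0 0 0 0 100;0 0 0 0 150;0 0 0 0 255;0 0 0 0 255;0 0 0 0 255;0 0 0 0 255;0 0 0 0 255;0 0 0 0 255",
  squeeze=15,
)

```text
time_s: 7.22
tool_pos: [0.5216, -0.2573, 0.0941]
tool_rot: [-180.0, 0.0, -1.4]
force: [0.4, 0.7, -0.1]
grip_width: 0.0413
grasp_force: 0.0
```

Call:
arm_command(
  series="0 0 0 0 255;0 0 0 0 255;0 0 0 0 255;0 0 0 0 255;0 0 0 0 255;0 0 0 0 255;0 0 0 0 255;0 0 0 0 255;0 0 0 0 255;0 0 0 0 255",
)

```text
time_s: 8.05
tool_pos: [0.5215, -0.2587, 0.0943]
tool_rot: [179.9, -0.0, -1.4]
force: [-0.4, -4.6, -2.3]
grip_width: 0.014
grasp_force: 15.0
```

```bash
python3 - <<'E'
from h import *
for i in range(4):
    o=telemetry.get_obs(); cams.read_camera("side"); print(o["time_s"],o["tool_pos"],o["tool_rot"],o["force"],o["wrist_torque"],o["grip_width"],o["grasp_force"])
E
```

```text
8.05 [ 0.52145284 -0.25869241  0.09434154] [ 1.79897190e+02 -2.66417071e-02 -1.44090533e+00] [-0.42238376 -4.64300853 -2.29051785] [-1.16011481  0.08908513 -0.01268271] 0.014014621197778106 14.955245180443626
8.1 [ 0.52146127 -0.25868819  0.09435414] [ 1.79894495e+02 -2.43800968e-02 -1.43834108e+00] [-0.15117429 -5.41272004 -1.91523209] [-1.18206652  0.11815716 -0.01025862] 0.014155613942419857 14.955290110315502
8.15 [ 0.52142338 -0.25871665  0.09432272] [ 1.79896066e+02 -2.12440379e-02 -1.44250163e+00] [-0.1255619  -5.82848139 -1.19956986] [-1.15510202  0.10811291 -0.03792361] 0.013552681956533348 14.95525736258628
8.2 [ 0.52142874 -0.25870251  0.09434053] [ 1.79894574e+02 -2.14115192e-02 -1.43794921e+00] [-0.75054445 -5.22460307 -1.31931574] [-1.12563544  0.12063314 -0.07186567] 0.013914059375114342 14.95530757682161
```

Call:
arm_command(
  series="0 1.5 0 0 255;0 0 0 0 255;0 0 0 0 255;0 0 0 0 255",
)

```text
time_s: 8.58
tool_pos: [0.5214, -0.2588, 0.0942]
tool_rot: [-180.0, 0.0, -1.4]
force: [-0.2, -3.1, -0.1]
grip_width: 0.0142
grasp_force: 15.0
```

Call:
arm_command(
  series="0 2 0 0 255;0 0 0 0 255;0 0 0 0 255;0 0 0 0 255;0 0 0 0 255",
)

```text
time_s: 9.0
tool_pos: [0.5215, -0.259, 0.0941]
tool_rot: [-179.9, 0.0, -1.3]
force: [-2.0, 5.1, 3.4]
grip_width: 0.0136
grasp_force: 14.9
```

Call:
arm_command(
  series="0 0 0 0 255;0 0 0 0 255;0 0 0 0 255;0 0 0 0 255",
  squeeze=60,
)

```text
time_s: 9.33
tool_pos: [0.5215, -0.2591, 0.094]
tool_rot: [-179.9, 0.0, -1.3]
force: [-2.9, 3.8, 3.1]
grip_width: 0.0134
grasp_force: 59.9
```

Call:
arm_command(
  series="0 -0.7 0 0 255;0 0 0 0 255;0 0 -5 0 255;0 0 -10 0 255;0 0 -15 0 255;0 0 0 0 255;0 0 0 0 255;0 0 0 0 255",
  squeeze=90,
)

```text
time_s: 10.0
tool_pos: [0.5214, -0.2604, 0.1239]
tool_rot: [180.0, -0.0, -1.4]
force: [-0.4, -0.5, -3.6]
grip_width: 0.0134
grasp_force: 59.9
```

```bash
python3 - <<'E'
from h import *
o=telemetry.get_obs(); print(o)
cv2.imwrite("pics/side1.png",cams.read_camera("side"))
im=cams.read_camera("wrist"); cv2.imwrite("pics/w4.png",im)
E
```

```text
{'time_s': 10.0, 'qpos': array([-10.66031192,  16.81046318,  40.73733122, 101.32200358,
       -11.88710728,  66.23648135, -57.71125754]), 'joint_velocities': array([-0.06151239,  0.54996172, -0.3725241 ,  0.63563595, -0.15609755,
        0.30346684,  0.01535864]), 'effort': array([ 1.00211359e-01, -3.90001309e+01,  6.70842379e+00, -3.09334624e+01,
       -4.75061440e-02, -1.36172301e-01, -3.08100338e-03]), 'tool_pos': array([ 0.52135642, -0.26035733,  0.12394416]), 'tool_rot': array([ 1.79984790e+02, -2.19214816e-03, -1.40199885e+00]), 'force': array([-0.3500809 , -0.45562655, -3.57788901]), 'wrist_torque': array([-0.00653252,  0.18782088,  0.0228123 ]), 'grasp_force': 59.89125366671942, 'grip_width': 0.013400115458052229}
```

View pics/w4.png

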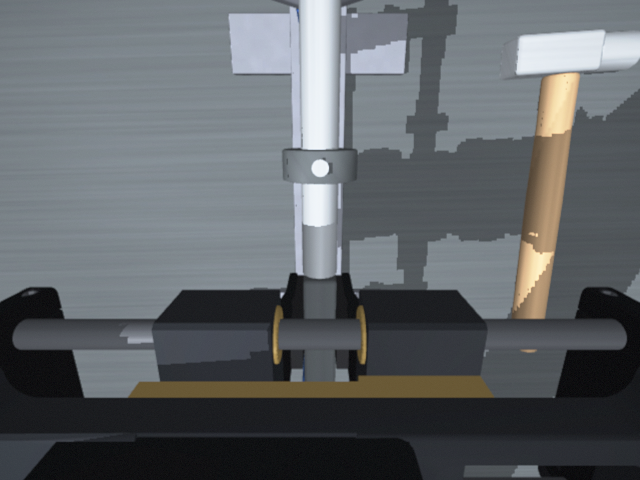

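```bash
cat > rod.py <<'E'
from h import *
def edges(im,r,lo=285,hi=355,dark=0):
    g=cv2.GaussianBlur(im,(3,3),0)[r].max(1).astype(float); d=np.diff(g)
    return g,d
def sub(g,thr,a,b):  # first crossing from a to b
    s=1 if b>a else -1
    for c in range(a,b,s):
        if (g[c]-thr)*(g[c+s]-thr)<=0 and g[c]!=g[c+s]: return c+s*(thr-g[c])/(g[c+s]-g[c])
    return np.nan
E
python3 - <<'E'
from h import *
im=cv2.imread("pics/w4.png")
for r in (60,90,120,140,210): print(r,im[r,290:350].max(1).tolist())
p=pose("wrist")
c=(im[140:195].max(2)); print([int(c[i,295]) for i in range(55)])
E
```

```text
60 [203, 199, 211, 211, 212, 212, 211, 212, 205, 184, 174, 202, 220, 222, 225, 230, 233, 237, 242, 245, 244, 244, 243, 243, 244, 245, 246, 246, 246, 246, 247, 246, 246, 245, 243, 240, 238, 234, 230, 225, 220, 213, 205, 194, 185, 176, 165, 154, 138, 128, 165, 211, 214, 215, 204, 159, 129, 134, 133, 136]
90 [137, 160, 211, 213, 213, 212, 211, 213, 213, 200, 176, 196, 219, 224, 227, 230, 234, 236, 242, 246, 245, 246, 245, 245, 245, 246, 247, 247, 246, 247, 247, 247, 246, 245, 243, 241, 237, 233, 228, 224, 220, 212, 201, 191, 182, 170, 161, 149, 129, 142, 191, 210, 213, 208, 174, 101, 91, 93, 94, 93]
120 [144, 146, 174, 211, 213, 212, 214, 214, 214, 208, 190, 186, 210, 224, 228, 231, 234, 238, 242, 246, 246, 246, 247, 246, 247, 247, 248, 248, 247, 247, 248, 248, 247, 245, 243, 240, 237, 232, 228, 224, 220, 209, 199, 189, 178, 166, 156, 141, 129, 167, 216, 217, 217, 197, 129, 93, 90, 93, 91, 91]
140 [145, 147, 173, 214, 218, 216, 216, 216, 217, 217, 203, 153, 161, 224, 228, 232, 235, 238, 242, 245, 247, 246, 247, 247, 247, 248, 248, 248, 247, 247, 248, 248, 247, 245, 243, 240, 235, 233, 227, 223, 218, 207, 196, 186, 173, 163, 151, 134, 148, 197, 216, 218, 213, 174, 95, 91, 94, 94, 94, 92]
210 [141, 140, 140, 142, 172, 209, 212, 211, 209, 208, 210, 197, 184, 211, 225, 231, 236, 239, 241, 244, 246, 247, 248, 248, 248, 249, 249, 249, 248, 248, 248, 248, 246, 243, 239, 235, 231, 227, 223, 217, 206, 193, 180, 170, 158, 145, 128, 119, 132, 137, 138, 134, 118, 93, 91, 91, 93, 91, 90, 93]
[216, 217, 218, 217, 215, 216, 214, 187, 116, 63, 94, 125, 133, 134, 136, 135, 135, 135, 134, 135, 135, 137, 138, 141, 140, 141, 143, 142, 141, 142, 143, 144, 144, 143, 144, 143, 143, 143, 143, 143, 141, 142, 165, 203, 221, 221, 221, 220, 220, 220, 219, 219, 218, 217, 215]
```

Call:
arm_command(
  series="0 0 -12 0 255;0 0 -12 0 255;0 0 -11 0 255;3 -15 0 0 255;3 -30 0 0 255;3 -31 0 0 255;3 -31 0 0 255;3 -31 0 0 255;3 -31 0 0 255;3 -31 0 0 255;3 -31 0 0 255;3 -31 0 0 255;3 -31 0 0 255;3 -31 0 0 255;3 -31 0 0 255;3 -31 0 0 255;3 -31 0 0 255;1 -10 0 0.0175 255;0 0 12 0 255;0 0 12 0 255",
)

```text
time_s: 11.77
tool_pos: [0.5759, 0.1664, 0.1362]
tool_rot: [-180.0, -0.2, -2.3]
force: [-0.2, -0.7, -4.3]
grip_width: 0.0137
grasp_force: 59.9
```

Call:
arm_command(
  series="0 0 0 0 255;0 0 0 0 255;0 0 0 0 255",
)

```text
time_s: 12.02
tool_pos: [0.5751, 0.1639, 0.1354]
tool_rot: [180.0, -0.0, -2.5]
force: [0.4, -0.4, -3.7]
grip_width: 0.0136
grasp_force: 59.9
```

```bash
python3 - <<'E'
from h import *
o=telemetry.get_obs(); im=cams.read_camera("wrist"); cv2.imwrite("pics/w5.png",im)
print(o["tool_pos"],o["tool_rot"],o["time_s"],o["qpos"],o["force"],o["wrist_torque"])
import json; json.dump({k:list(map(float,o[k])) for k in("tool_pos","tool_rot")},open("w5.json","w"))
cv2.imwrite("pics/w5c.png",cv2.resize(im[0:300,180:460],None,fx=2,fy=2,interpolation=cv2.INTER_CUBIC))
E
```

```text
[0.57507924 0.1639247  0.13535735] [ 1.79972222e+02 -1.83753171e-03 -2.53219026e+00] 12.0167 [ -40.8519117    16.20195848   26.49489331   98.06558248   -7.71120875
   67.54876199 -104.84390954] [ 0.38471032 -0.41538591 -3.67711375] [-0.03826181  0.21057644 -0.00543212]
```

View pics/w5c.png

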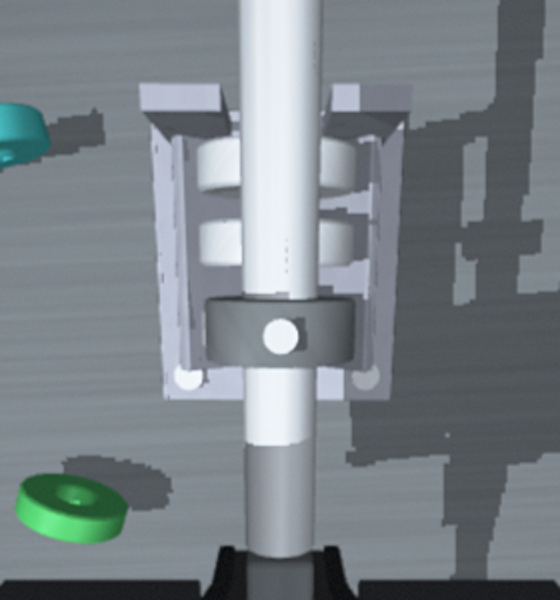

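```bash
python3 - <<'E'
from h import *
import json
o=json.load(open("w5.json")); p=pose("wrist",o)
M=R.from_euler("xyz",o["tool_rot"],degrees=True).as_matrix(); t=np.array(o["tool_pos"])
def f(q,z): return (M.T@(onz(p,(180+(q[0]+.5)/2-.5,(q[1]+.5)/2-.5),z)-t)*1000).round(2)[:2]
def mid(n,a,b,z): A,B=f(a,z),f(b,z); print(n,A,B,"mid",(A+B)/2,"w",(B-A)[1].round(2))
for r,a,b in((60,239,322),(160,241,320),(280,243,317),(400,245,313),(500,246.5,312)): mid(f"rod{r}",(a,r),(b,r),.163)
mid("collar",(206,325),(355,325),.163)
mid("ring3",(198,170),(356,170),.088)
mid("ring2",(200,243),(355,243),.088)
mid("platetop out",(139,84),(411,84),.110)
mid("plate near out",(142,110),(410,110),.110)
mid("Ucut near",(220,110),(332,110),.110)
mid("Vfar",(180,145),(375,145),.081)
mid("Vnear",(187,365),(361,365),.081)
mid("base near",(165,398),(390,398),.006)
mid("base far",(152,125),(405,125),.006)
mid("bolts",(189,377),(366,377),.009)
E
```

```text
rod60 [115.98  -7.38] [115.98   7.28] mid [ 1.1598e+02 -5.0000e-02] w 14.66
rod160 [99.81 -7.29] [99.82  7.22] mid [ 9.9815e+01 -3.5000e-02] w 14.51
rod280 [78.62 -7.25] [78.63  7.03] mid [78.625 -0.11 ] w 14.28
rod400 [55.2  -7.21] [55.2   6.61] mid [55.2 -0.3] w 13.82
rod500 [33.69 -7.2 ] [33.69  6.72] mid [33.69 -0.24] w 13.92
collar [ 70.12 -14.66] [70.12 14.64] mid [ 7.012e+01 -1.000e-02] w 29.3
ring3 [107.77 -23.57] [107.78  21.82] mid [107.775  -0.875] w 45.39
ring2 [ 87.92 -23.67] [87.93 22.2 ] mid [87.925 -0.735] w 45.87
platetop out [124.58 -35.1 ] [124.6   32.51] mid [124.59   -1.295] w 67.61
plate near out [118.78 -34.7 ] [118.8   32.59] mid [118.79   -1.055] w 67.29
Ucut near [118.78 -15.12] [118.79  13.  ] mid [118.785  -1.06 ] w 28.12
Vfar [115.42 -29.4 ] [115.44  27.92] mid [115.43  -0.74] w 57.32
Vnear [ 50.97 -29.91] [50.98 26.13] mid [50.975 -1.89 ] w 56.04
base near [ 26.16 -50.4 ] [26.17 48.57] mid [26.165 -0.915] w 98.97
base far [134.55 -50.15] [134.58  49.19] mid [134.565  -0.48 ] w 99.34
bolts [ 35.89 -39.08] [35.9  37.27] mid [35.895 -0.905] w 76.35
```

Call:
arm_command(
  series="-15 -0.8 0 0 255;-25 0 0 0 255;-25 0 0 0 255;-25 0 0 0 255;-25 0 0 0 255;-11.5 0 0 0 255;0 0 15 0 255;0 0 20 0 255;0 0 20 0 255;0 0 15 0 255;0 0 6 0 255;0 0 0 0 255;0 0 0 0 255;0 0 0 0 255;0 0 0 0 255;0 0 0 0 255",
)

```text
time_s: 13.4
tool_pos: [0.4493, 0.1722, 0.0602]
tool_rot: [-179.9, -0.1, -2.4]
force: [0.1, 0.3, -3.3]
grip_width: 0.0134
grasp_force: 59.9
```

```bash
cat > st.py <<'E'
from h import *
o=telemetry.get_obs(); t=o["tool_pos"]; c,s=np.cos(np.radians(2.53)),np.sin(np.radians(2.53))
d=t-np.array([.5751,.1647,.0592]); print("along %.2f  lat(tool y) %.2f  z %.2f mm"%(1e3*(c*d[0]-s*d[1]),1e3*(-s*d[0]-c*d[1]),1e3*d[2]),"rot",o["tool_rot"].round(2),"F",o["force"].round(1),"T",o["wrist_torque"].round(2),"t",o["time_s"])
E
python3 st.py; python3 - <<'E'
from h import *
a=cams.read_camera("scene");b=cams.read_camera("side")
A=cv2.resize(a[235:335,350:450],None,fx=4,fy=4,interpolation=cv2.INTER_CUBIC)
B=cv2.resize(b[180:280,230:330],None,fx=4,fy=4,interpolation=cv2.INTER_CUBIC)
cv2.imwrite('pics/crop2.png',np.hstack([A,B]))
E
```

```text
along -126.03  lat(tool y) -1.91  z 0.99 mm rot [-1.7993e+02 -9.0000e-02 -2.3900e+00] F [ 0.1  0.3 -3.3] T [-0.04  0.23 -0.02] t 13.4
```

View pics/crop2.png

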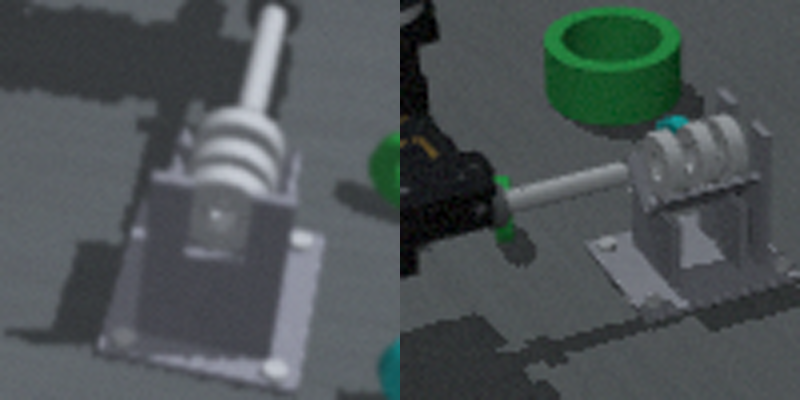

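Call:
arm_command(
  series="0 1.5 0.7 0.002 255;0 0 0 0 255;0 0 0 0 255;0 0 0 0 255;0 0 0 0 255;0 0 0 0 255",
)

```text
time_s: 14.0
tool_pos: [0.4485, 0.1703, 0.0585]
tool_rot: [-180.0, -0.0, -2.5]
force: [0.0, 0.1, -4.0]
grip_width: 0.0128
grasp_force: 59.9
```

```bash
python3 st.py
```

```text
along -126.76  lat(tool y) -0.04  z -0.68 mm rot [-180.    -0.    -2.5] F [ 0.   0.1 -4. ] T [-0.    0.17 -0.  ] t 14.0
```

Call:
arm_command(
  series="0 0 -0.7 0 255;4 0 0 0 255;4 0 0 0 255;4 0 0 0 255;4 0 0 0 255;4 0 0 0 255;4 0 0 0 255;4 0 0 0 255;4 0 0 0 255;2 0 0 0 255;0 0 0 0 255;0 0 0 0 255",
)

```text
time_s: 15.0
tool_pos: [0.4824, 0.1688, 0.0591]
tool_rot: [180.0, 0.0, -2.5]
force: [-0.1, -0.2, -4.0]
grip_width: 0.0134
grasp_force: 59.9
```

```bash
python3 st.py
```

```text
along -92.81  lat(tool y) 0.02  z -0.06 mm rot [ 1.7999e+02  1.0000e-02 -2.5100e+00] F [-0.1 -0.2 -4. ] T [ 0.    0.18 -0.02] t 15.0
```

Call:
arm_command(
  series="4 0 0 0 255;4 0 0 0 255;4 0 0 0 255;4 0 0 0 255;4 0 0 0 255;4 0 0 0 255;4 0 0 0 255;4 0 0 0 255;4 0 0 0 255;4 0 0 0 255;0 0 0 0 255",
)

```text
time_s: 15.92
tool_pos: [0.5234, 0.167, 0.0593]
tool_rot: [180.0, -0.1, -2.5]
force: [0.2, -0.7, -4.0]
grip_width: 0.013
grasp_force: 59.9
```

```bash
python3 st.py
```

```text
along -51.76  lat(tool y) 0.03  z 0.12 mm rot [ 1.80e+02 -6.00e-02 -2.52e+00] F [ 0.2 -0.7 -4. ] T [-0.07  0.2   0.01] t 15.9167
```

Call:
arm_command(
  series="4 0 0 0 255;4 0 0 0 255;4 0 0 0 255;4 0 0 0 255;4 0 0 0 255;4 0 0 0 255;3 0 0 0 255;0 0 0 0 255;0 0 0 0 255",
)

```text
time_s: 16.67
tool_pos: [0.5494, 0.1658, 0.0592]
tool_rot: [180.0, 0.0, -2.5]
force: [-1.0, 0.2, -3.9]
grip_width: 0.0132
grasp_force: 59.9
```

```bash
python3 st.py; python3 -c "
from h import *
im=cams.read_camera('wrist'); cv2.imwrite('pics/w6.png',im); cv2.imwrite('pics/w6c.png',cv2.resize(im[0:260,220:420],None,fx=2.3,fy=2.3))"
```

```text
along -25.71  lat(tool y) 0.02  z -0.05 mm rot [ 1.7999e+02  1.0000e-02 -2.5100e+00] F [-1.   0.2 -3.9] T [-0.07  0.18 -0.02] t 16.6667
```

View pics/w6c.png

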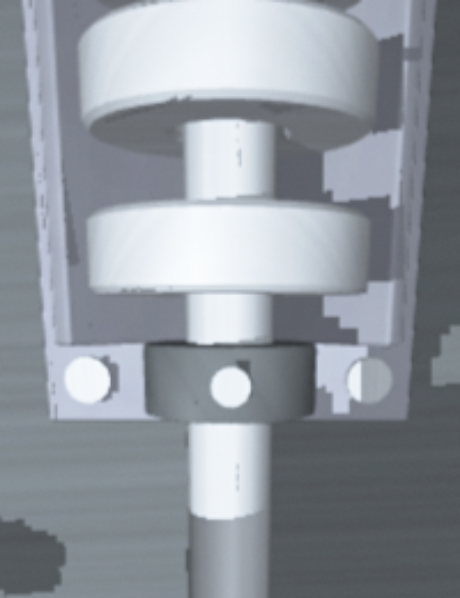

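Call:
arm_command(
  series="2 0 0 0 255;3 0 0 0 255;3 0 0 0 255;3 0 0 0 255;3 0 0 0 255;3 0 0 0 255;3 0 0 0 255;3 0 0 0 255;2 0 0 0 255;0 0 0 0 255;0 0 0 0 255;0 0 0 0 255",
)

```text
time_s: 17.72
tool_pos: [0.5747, 0.1647, 0.0593]
tool_rot: [180.0, -0.1, -2.5]
force: [0.3, -0.4, -3.1]
grip_width: 0.0135
grasp_force: 59.9
```

```bash
python3 st.py
```

```text
along -0.37  lat(tool y) 0.04  z 0.11 mm rot [ 1.80e+02 -5.00e-02 -2.51e+00] F [ 0.3 -0.4 -3.1] T [-0.02  0.2  -0.06] t 17.7167
```

Call:
arm_command(
  series="1 0 0 0 255;1 0 0 0 255;1 0 0 0 255",
)

```text
time_s: 17.97
tool_pos: [0.5769, 0.1646, 0.0592]
tool_rot: [180.0, 0.1, -2.5]
force: [-2.1, 0.1, -2.3]
grip_width: 0.0133
grasp_force: 59.9
```

Call:
arm_command(
  series="1 0 0 0 255;1 0 0 0 255",
)

```text
time_s: 18.13
tool_pos: [0.5789, 0.1646, 0.0591]
tool_rot: [180.0, 0.1, -2.5]
force: [-4.0, -0.5, -2.8]
grip_width: 0.0135
grasp_force: 59.9
```

Call:
arm_command(
  series="1 0 0 0 255;1 0 0 0 255",
)

```text
time_s: 18.3
tool_pos: [0.5811, 0.1645, 0.0591]
tool_rot: [180.0, 0.0, -2.5]
force: [-2.6, -0.4, -1.9]
grip_width: 0.0134
grasp_force: 59.9
```

Call:
arm_command(
  series="0.7 0 0 0 255;0 0 0 0 255",
)

```text
time_s: 18.47
tool_pos: [0.5822, 0.1645, 0.0592]
tool_rot: [180.0, -0.0, -2.5]
force: [-2.4, -0.2, -3.2]
grip_width: 0.0132
grasp_force: 59.9
```

Call:
arm_command(
  series="0.7 0 0 0 255;0 0 0 0 255",
)

```text
time_s: 18.63
tool_pos: [0.5825, 0.1644, 0.0591]
tool_rot: [180.0, 0.0, -2.5]
force: [-2.7, 0.2, -2.5]
grip_width: 0.0134
grasp_force: 59.9
```

Call:
arm_command(
  series="0.7 0 0 0 255;0 0 0 0 255",
)

```text
time_s: 18.8
tool_pos: [0.5825, 0.1644, 0.059]
tool_rot: [180.0, 0.1, -2.5]
force: [-6.1, 0.4, -1.6]
grip_width: 0.0132
grasp_force: 59.9
```

Call:
arm_command(
  series="0.7 0 0 0 255;0 0 0 0 255;0 0 0 0 255",
)

```text
time_s: 19.05
tool_pos: [0.5825, 0.1645, 0.0589]
tool_rot: [180.0, 0.2, -2.5]
force: [-6.9, 0.6, -1.0]
grip_width: 0.0133
grasp_force: 59.9
```

```bash
python3 st.py
```

```text
along 7.42  lat(tool y) -0.09  z -0.33 mm rot [179.98   0.19  -2.49] F [-6.9  0.6 -1. ] T [-0.15  1.47 -0.03] t 19.05
```

Call:
arm_command(
  series="0.6 0 0 0 255;0 0 0 0 255;0 0 0 0 255",
)

```text
time_s: 19.3
tool_pos: [0.5825, 0.1645, 0.0588]
tool_rot: [180.0, 0.3, -2.5]
force: [-8.2, -0.7, 0.0]
grip_width: 0.0138
grasp_force: 59.9
```

Call:
arm_command(
  series="-1.5 0 0 0 255;-2 0 0 0 255;-1.5 0 0 0 255;0 0 0 0 255;0 0 0 0 255",
)

```text
time_s: 19.72
tool_pos: [0.5805, 0.1646, 0.0596]
tool_rot: [-180.0, -0.1, -2.5]
force: [0.2, 0.5, -3.7]
grip_width: 0.0131
grasp_force: 59.9
```

```bash
python3 st.py
```

```text
along 5.35  lat(tool y) -0.18  z 0.39 mm rot [-1.7998e+02 -1.0000e-01 -2.5000e+00] F [ 0.2  0.5 -3.7] T [-0.03  0.22  0.03] t 19.7167
```

Pressed with about 8 N and backed off 2 mm. Now lift gently.

Call:
arm_command(
  series="0 0 -1 0 255;0 0 -1.5 0 255;0 0 -2 0 255;0 0 -3 0 255;0 0 -3 0 255;0 0 -3 0 255;0 0 -2 0 255;0 0 0 0 255;0 0 0 0 255",
)

```text
time_s: 20.47
tool_pos: [0.5797, 0.1646, 0.0748]
tool_rot: [-180.0, -0.0, -2.5]
force: [0.5, -0.0, -6.8]
grip_width: 0.0136
grasp_force: 59.9
```

```bash
python3 st.py; python3 -c "
from h import *
im=cams.read_camera('wrist'); cv2.imwrite('pics/w7.png',im)
s=cams.read_camera('side'); cv2.imwrite('pics/side7.png',s)
for r in (160,180,200,215): print(r,im[r,290:350].max(1).tolist())"
```

```text
along 4.61  lat(tool y) -0.15  z 15.63 mm rot [-1.7999e+02 -1.0000e-02 -2.5000e+00] F [ 0.5 -0.  -6.8] T [-0.05  0.53  0.01] t 20.4667
160 [129, 131, 131, 132, 134, 136, 135, 135, 138, 139, 142, 145, 147, 146, 146, 147, 147, 146, 147, 149, 151, 151, 151, 160, 194, 236, 248, 248, 247, 247, 247, 247, 248, 248, 246, 227, 171, 143, 138, 140, 139, 139, 136, 136, 135, 133, 131, 131, 127, 124, 121, 117, 117, 113, 111, 106, 104, 103, 101, 97]
180 [125, 127, 127, 130, 135, 139, 142, 142, 146, 148, 149, 151, 154, 154, 153, 153, 152, 150, 148, 147, 145, 143, 143, 146, 145, 145, 144, 143, 143, 142, 143, 141, 139, 140, 139, 138, 140, 138, 136, 136, 132, 130, 128, 126, 124, 123, 121, 118, 116, 114, 112, 111, 109, 106, 105, 101, 97, 96, 93, 92]
200 [118, 119, 120, 119, 120, 121, 121, 122, 122, 121, 121, 135, 169, 206, 223, 228, 232, 237, 239, 242, 245, 246, 246, 247, 247, 247, 247, 247, 246, 247, 247, 246, 245, 242, 238, 234, 230, 226, 223, 218, 206, 196, 183, 170, 159, 148, 134, 128, 158, 165, 112, 103, 106, 107, 106, 106, 106, 105, 104, 105]
215 [213, 215, 215, 215, 218, 217, 218, 218, 218, 218, 219, 211, 190, 201, 222, 228, 232, 237, 239, 241, 245, 246, 247, 247, 248, 248, 248, 248, 247, 247, 247, 247, 245, 241, 237, 232, 229, 226, 221, 214, 202, 191, 177, 166, 155, 143, 127, 119, 135, 141, 141, 141, 142, 141, 142, 142, 142, 142, 143, 142]
```

```bash
python3 -c "
from h import *
for n in ('w4','w5','w6','w7'):
    g=cv2.imread(f'pics/{n}.png').max(2).astype(int)
    print(n,'c295',g[130:200:2,292].tolist(),'row176',[ (c,int(g[176,c])) for c in list(range(279,288))+list(range(352,361))])
    print('  scr',g[150:190:2,320].tolist())
"
```

```text
w4 c295 [158, 158, 159, 162, 173, 173, 170, 170, 170, 96, 94, 126, 127, 130, 132, 135, 135, 134, 136, 138, 136, 137, 137, 136, 135, 134, 133, 146, 145, 146, 143, 145, 141, 143, 143] row176 [(279, 143), (280, 143), (281, 141), (282, 130), (283, 104), (284, 106), (285, 113), (286, 117), (287, 106), (352, 79), (353, 77), (354, 72), (355, 68), (356, 72), (357, 88), (358, 91), (359, 92), (360, 93)]
  scr [103, 148, 149, 150, 148, 247, 248, 247, 247, 247, 247, 247, 248, 234, 146, 146, 143, 226, 249, 249]
w5 c295 [234, 195, 144, 144, 145, 146, 146, 145, 145, 88, 93, 126, 127, 129, 131, 134, 134, 133, 135, 135, 134, 136, 134, 134, 135, 132, 134, 219, 219, 219, 218, 215, 214, 216, 218] row176 [(279, 146), (280, 146), (281, 144), (282, 134), (283, 109), (284, 105), (285, 111), (286, 116), (287, 120), (352, 80), (353, 76), (354, 72), (355, 66), (356, 76), (357, 96), (358, 109), (359, 107), (360, 110)]
  scr [89, 145, 148, 149, 147, 246, 247, 247, 246, 246, 247, 247, 247, 233, 145, 143, 143, 224, 248, 247]
w6 c295 [139, 141, 142, 142, 142, 142, 143, 143, 142, 84, 94, 128, 127, 130, 131, 135, 135
[... 224 characters left out ...]
 78), (354, 72), (355, 67), (356, 86), (357, 123), (358, 143), (359, 142), (360, 142)]
  scr [93, 146, 148, 149, 148, 241, 247, 247, 247, 247, 247, 247, 247, 235, 146, 145, 143, 223, 249, 248]
w7 c295 [248, 249, 250, 250, 249, 228, 187, 142, 144, 86, 120, 126, 128, 129, 130, 131, 133, 133, 133, 135, 134, 134, 135, 134, 133, 127, 146, 146, 144, 133, 119, 120, 118, 119, 118] row176 [(279, 145), (280, 146), (281, 144), (282, 137), (283, 116), (284, 102), (285, 109), (286, 114), (287, 118), (352, 79), (353, 75), (354, 71), (355, 66), (356, 77), (357, 99), (358, 109), (359, 109), (360, 107)]
  scr [123, 147, 148, 147, 223, 247, 247, 247, 246, 246, 246, 246, 249, 151, 144, 143, 171, 248, 247, 247]
```

Call:
arm_command(
  series="0 0 -3 0 255;0 0 -5 0 255;0 0 -7 0 255;0 0 -8 0 255;0 0 -8 0 255;0 0 -8 0 255;0 0 -8 0 255;0 0 -8 0 255;0 0 -8 0 255;0 0 -7 0 255;0 0 -5 0 255;0 0 -3 0 255;0 0 0 0 255;0 0 0 0 255",
)

```text
time_s: 21.73
tool_pos: [0.5796, 0.1646, 0.1526]
tool_rot: [-180.0, 0.0, -2.5]
force: [0.6, -0.6, -6.8]
grip_width: 0.0132
grasp_force: 59.9
```

```bash
python3 st.py; python3 -c "
from h import *
im=cams.read_camera('wrist'); cv2.imwrite('pics/w8.png',im)
cv2.imwrite('pics/scene8.png',cams.read_camera('scene'))
cv2.imwrite('pics/side8.png',cams.read_camera('side'))
g=im.max(2).astype(int)
print('c292',g[130:200:2,292].tolist(),'row176',[ (c,int(g[176,c])) for c in list(range(279,288))+list(range(352,361))])
print('  scr',g[150:190:2,320].tolist()); print('rows ring left edges',[(r,int(g[r,275])) for r in range(0,150,4)])
"
```

```text
along 4.51  lat(tool y) -0.07  z 93.40 mm rot [-1.8e+02  1.0e-02 -2.5e+00] F [ 0.6 -0.6 -6.8] T [ 0.    0.54 -0.02] t 21.7333
c292 [248, 248, 249, 249, 247, 213, 182, 139, 142, 87, 121, 125, 125, 126, 129, 131, 132, 132, 131, 133, 132, 132, 133, 132, 130, 128, 140, 139, 156, 215, 214, 213, 213, 210, 213] row176 [(279, 178), (280, 144), (281, 143), (282, 137), (283, 114), (284, 103), (285, 107), (286, 113), (287, 117), (352, 80), (353, 74), (354, 69), (355, 67), (356, 76), (357, 99), (358, 107), (359, 116), (360, 128)]
  scr [122, 144, 145, 145, 223, 246, 246, 246, 245, 246, 245, 246, 242, 147, 143, 142, 169, 247, 246, 246]
rows ring left edges [(0, 133), (4, 133), (8, 133), (12, 133), (16, 134), (20, 135), (24, 133), (28, 218), (32, 233), (36, 231), (40, 234), (44, 235), (48, 231), (52, 233), (56, 233), (60, 234), (64, 192), (68, 184), (72, 234), (76, 234), (80, 233), (84, 235), (88, 234), (92, 232), (96, 233), (100, 235), (104, 178), (108, 211), (112, 234), (116, 234), (120, 233), (124, 235), (128, 233), (132, 231), (136, 234), (140, 198), (144, 188), (148, 188)]
```

Call:
arm_command(
  series="0 0 0 -0.019 255;-1 5 0 0 255;-1 10 0 0 255;-2 15 0 0 255;-2.5 22 0 0 255;-3 25 0 0 255;-3 28 0 0 255;-3.3 28 0 0 255;-3.5 28 0 0 255;-3.5 28 0 0 255;-3.5 28 0 0 255;-3.5 28 0 0 255;-3.5 28 0 0 255;-3 28 0 0 255;-3 28 0 0 255;-3 28 0 0 255;-2.5 25 0 0 255;-2 20 0 0 255;-1 10 0 0 255;0 5 0 0 255",
)

```text
time_s: 23.55
tool_pos: [0.5197, -0.2547, 0.153]
tool_rot: [179.9, 0.0, -1.7]
force: [-0.6, 0.6, -6.1]
grip_width: 0.0133
grasp_force: 59.9
```

Call:
arm_command(
  series="0 5 0 0 255;0 0 0 0 255;0 0 0 0 255;0 0 0 0 255;0 0 0 0 255",
)

```text
time_s: 23.97
tool_pos: [0.522, -0.2547, 0.1526]
tool_rot: [-180.0, 0.0, -1.3]
force: [-0.2, 0.0, -6.9]
grip_width: 0.0131
grasp_force: 59.9
```

```bash
cat > st2.py <<'E'
from h import *
o=telemetry.get_obs(); t=o["tool_pos"]; c,s=np.cos(np.radians(1.4)),np.sin(np.radians(1.4))
d=np.array([.5215,-.2590,.0941])-t; print("to go: x %.2f y %.2f down %.2f mm"%(1e3*(c*d[0]-s*d[1]),1e3*(-s*d[0]-c*d[1]),-1e3*d[2]),"rot",o["tool_rot"].round(2),"F",o["force"].round(1),"T",o["wrist_torque"].round(2),"t",o["time_s"])
E
python3 st2.py
```

```text
to go: x -0.37 y 4.32 down 58.49 mm rot [-179.96    0.     -1.29] F [-0.2  0.  -6.9] T [ 0.    0.48 -0.03] t 23.9667
```

Call:
arm_command(
  series="-0.4 4.3 4 0 255;0 0 8 0 255;0 0 8 0 255;0 0 8 0 255;0 0 8 0 255;0 0 6 0 255;0 0 4 0 255;0 0 2 0 255;0 0 0 0 255;0 0 0 0 255;0 0 0 0 255",
)

```text
time_s: 24.88
tool_pos: [0.5214, -0.2606, 0.1052]
tool_rot: [180.0, -0.1, -1.4]
force: [0.3, -0.1, -6.0]
grip_width: 0.0137
grasp_force: 59.9
```

```bash
python3 st2.py
```

```text
to go: x 0.02 y -1.64 down 11.13 mm rot [ 1.7998e+02 -6.0000e-02 -1.4200e+00] F [ 0.3 -0.1 -6. ] T [-0.05  0.52 -0.03] t 24.8833
```

Call:
arm_command(
  series="0 -1.4 2 0 255;0 0 2 0 255;0 0 2 0 255;0 0 1.5 0 255;0 0 1 0 255;0 0 0 0 255;0 0 0 0 255;0 0 0 0 255",
)

```text
time_s: 25.55
tool_pos: [0.5211, -0.259, 0.0963]
tool_rot: [-180.0, -0.0, -1.4]
force: [-0.1, 0.4, -6.4]
grip_width: 0.0133
grasp_force: 59.9
```

```bash
python3 st2.py
```

```text
to go: x 0.45 y -0.06 down 2.19 mm rot [-1.80e+02 -1.00e-02 -1.42e+00] F [-0.1  0.4 -6.4] T [0.02 0.51 0.03] t 25.55
```

Call:
arm_command(
  series="0 0 0.7 0 255;0 0 0.5 0 255;0 0 0.5 0 255;0 0 0.5 0 255;0 0 0 0 255;0 0 0 0 255",
)

```text
time_s: 26.05
tool_pos: [0.5213, -0.2591, 0.0942]
tool_rot: [180.0, -0.0, -1.4]
force: [-1.3, 0.2, -4.5]
grip_width: 0.0132
grasp_force: 59.9
```

```bash
python3 st2.py
```

```text
to go: x 0.20 y -0.15 down 0.15 mm rot [ 1.7999e+02 -4.0000e-02 -1.4200e+00] F [-1.3  0.2 -4.5] T [-0.01  0.32  0.03] t 26.05
```

Call:
arm_command(
  series="0 0 0.5 0 255;0 0 0.5 0 255;0 0 0 0 255;0 0 0 0 255",
)

```text
time_s: 26.38
tool_pos: [0.5213, -0.2591, 0.094]
tool_rot: [-180.0, -0.0, -1.4]
force: [-4.0, 2.8, 5.8]
grip_width: 0.013
grasp_force: 60.0
```

```bash
python3 st2.py
```

```text
to go: x 0.15 y -0.09 down -0.11 mm rot [-1.7998e+02 -5.0000e-02 -1.4200e+00] F [-4.   2.8  5.8] T [ 0.34  0.98 -0.01] t 26.3833
```

Call:
arm_command(
  series="0 0 -0.5 0 255;0 0 0 0 255;0 0 0 0 255",
  squeeze=30,
)

```text
time_s: 26.63
tool_pos: [0.5213, -0.259, 0.094]
tool_rot: [-180.0, -0.0, -1.4]
force: [-2.8, 1.8, 5.6]
grip_width: 0.0137
grasp_force: 29.9
```

Call:
arm_command(
  series="0 0 0 0 255;0 0 0 0 255;0 0 0 0 255;0 0 0 0 255",
  squeeze=5,
)

```text
time_s: 26.97
tool_pos: [0.5214, -0.2591, 0.0939]
tool_rot: [180.0, -0.0, -1.4]
force: [-2.9, 0.9, 4.0]
grip_width: 0.0139
grasp_force: 5.0
```

Call:
arm_command(
  series="0 0 0 0 180;0 0 0 0 180;0 0 0 0 150;0 0 0 0 150;0 0 0 0 120;0 0 0 0 120;0 0 0 0 80;0 0 0 0 80;0 0 0 0 80;0 0 0 0 80",
)

```text
time_s: 27.8
tool_pos: [0.5211, -0.259, 0.0935]
tool_rot: [-180.0, -0.0, -1.4]
force: [-0.5, 0.4, 0.7]
grip_width: 0.0583
grasp_force: 0.0
```

Released; retreat straight up and check.

Call:
arm_command(
  series="0 0 -5 0 60;0 0 -10 0 60;0 0 -20 0 60;0 0 -30 0 60;0 0 -30 0 60;0 0 -30 0 60;0 0 -10 0 60;0 0 0 0 60;0 0 0 0 60;0 0 0 0 60",
)

```text
time_s: 28.63
tool_pos: [0.5203, -0.2585, 0.2272]
tool_rot: [-180.0, 0.1, -1.4]
force: [-0.8, -0.5, -0.5]
grip_width: 0.0665
grasp_force: 0.0
```

```bash
python3 - <<'E'
from h import *
o=telemetry.get_obs(); im=cams.read_camera("wrist"); p=pose("wrist",o); cv2.imwrite("pics/w9.png",im)
print(o["tool_pos"],o["force"],o["time_s"])
g=im.max(2).astype(int)
for r in list(range(0,300,8)):
    c=np.where(g[r]>212)[0]; c=c[(c>270)&(c<370)]
    print(r,(c.min(),c.max(),onz(p,((c.min()+c.max())/2,r),.122)[:2].round(4).tolist()) if len(c) else None)
E
```

```text
[ 0.52032046 -0.25848383  0.22715071] [-0.75477805 -0.54404793 -0.46243759] 28.6333
0 (np.int64(271), np.int64(367), [0.6886, -0.2621])
8 (np.int64(271), np.int64(342), [0.6841, -0.2533])
16 (np.int64(271), np.int64(325), [0.6795, -0.2473])
24 (np.int64(271), np.int64(325), [0.6746, -0.2471])
32 (np.int64(313), np.int64(325), [0.6693, -0.2616])
40 (np.int64(313), np.int64(325), [0.6643, -0.2615])
48 (np.int64(313), np.int64(325), [0.6593, -0.2613])
56 (np.int64(313), np.int64(325), [0.6542, -0.2612])
64 (np.int64(313), np.int64(325), [0.649, -0.2611])
72 (np.int64(313), np.int64(325), [0.6438, -0.261])
80 (np.int64(313), np.int64(325), [0.6385, -0.2608])
88 (np.int64(294), np.int64(336), [0.6332, -0.2578])
96 (np.int64(294), np.int64(335), [0.6277, -0.2572])
104 (np.int64(294), np.int64(337), [0.6222, -0.2578])
112 (np.int64(294), np.int64(335), [0.6166, -0.2569])
120 (np.int64(302), np.int64(327), [0.611, -0.2568])
128 (np.int64(294), np.int64(336), [0.6052, -0.257])
136 (np.int64(303), np.int64(325), [0.5994, -0.2561])
144 None
152 (np.int64(318), np.int64(322), [0.5874, -0.2604])
160 (np.int64(312), np.int64(324), [0.5814, -0.2587])
168 (np.int64(312), np.int64(324), [0.5753, -0.2585])
176 (np.int64(312), np.int64(324), [0.569, -0.2583])
184 (np.int64(312), np.int64(324), [0.5627, -0.2582])
192 (np.int64(313), np.int64(324), [0.5563, -0.2584])
200 (np.int64(312), np.int64(323), [0.5498, -0.2574])
208 (np.int64(318), np.int64(319), [0.5432, -0.2581])
216 None
224 None
232 None
240 None
248 None
256 None
264 None
272 None
280 None
288 None
296 None
```

```bash
python3 -c "
from cell import env
print(env.sign_off())"
```

```text
the job is handed in; nothing more can be done
None
```

I handed the job in at about 29 s of the 72 s allowed. The bar is back in both V-heads with all three rings against its collar; the rings were pressed home at about 8 N by the wrist force, and the last wrist picture puts the bar within about 1 mm of its starting line. I have no verdict, because sign-off returned no score.

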